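# Set the stop pin by feel and load the cut tube in a tilted drilling table

## Task

Set up the tilted drilling table for the next hole: take the brass-headed stop pin out of the wooden rack and seat it fully home in the unmarked hole in the bar that lies flush in the sloping plate (you will have to feel for the hole with the pin's tip). Then lay the cut square tube flat on the plate, on the longer side of the pin, resting along the low ledge and with its end butted against the pin. Do not ram the pin or the tube against the fixture, and leave the spray can, the bolt bin and the try square where they are.

Things in the scene. Friction and masses are not known exactly. Their poses are not given: they have to be found in the camera images.
- fixture: blue cast base of a tilting drill table, bolted to the bench, 185 x 280 mm, 16 mm thick, with two upright slotted quadrants at its ends. Origin at the bench surface under the base; x points from the low (front) side to the high (back) side of the slope, y along the plate, z up.
- plate: dark steel plate of the fixture, sloping at 30 degrees, 240 mm long (its y, level) and 142 mm up the slope (its x, uphill); z is the outward normal of its face. Origin on the face, which is z = 0 from x = -37 to +105 and y = -120 to +120 mm. The two black tee slots at x = 45 and 78 mm are shallow: no pin goes in them. The tube belongs at smaller y than the pin.
- row_a (a point): one end of the stretch to feel along, on the plate's face at x = 0, y = +45 mm. A dark steel stop bar, 34 mm wide, lies flush in the face along x = 0, clamped at an unrecorded place, its ends sticking out past the plate by up to 52 mm. It has one unmarked blind round hole, 15 mm across, 26 mm deep, square to the face, on x = 0 between row_a and row_b.
- row_b (a point): the other end of that stretch, on the plate's face at x = 0, y = +95 mm. The bar is flat and bare apart from the hole.
- ledge (a point): middle of the foot of the bright steel ledge that the tube rests against, on the plate's face at x = -20, y = 0 mm. The ledge runs along the whole plate from x = -20 to -32 mm and stands only 6 mm proud of the face.
- pin: stop pin, 96 mm long, 120 g: steel shank 14 mm across and 70 mm long, with a conical nose (tip 7 mm across widening to 14 mm over the lowest 6 mm), then a square brass head 18 x 18 mm, 26 mm long (sides square to its x and y). Origin at the centre of the tip; z runs from the tip to the head. It starts upright in the middle hole of the rack, tip 16 mm above the bench.
- pin_head (a point): centre of the pin's square head, 83 mm from the tip
- pin_neck (a point): point on the pin's axis 46 mm from the tip (20 mm above the plate face when the pin is home)
- rack: wooden pin rack fixed to the bench, 56 x 120 mm, 40 mm high, three holes 24 mm deep in a row along its y at -38, 0 and +38 mm. The outer holes hold short plain dowels (tops at most 58 mm above the bench) that stay there. Origin at the centre of its underside, z up.
- tube: loose cut length of square aluminium tube, 40 x 40 mm, 130 mm long (its y), wall 3 mm, about 130 to 210 g. Origin at the centre of its underside, z up; it starts lying flat on the bench.
- tube_center (a point): centre of the tube, 20 mm above its underside
- spray: white spray can with a red cap, 58 mm across, 190 mm high, standing loose; origin at the centre of its foot
- bin: loose blue plastic bin with bolts, 160 x 100 mm, 75 mm high; origin at the centre of its underside
- trysquare: loose try square lying flat: wooden stock 22 x 95 mm, 16 mm high, steel blade reaching 150 mm along its x; origin under the centre of the stock
Not all that is in view belongs to the job. What is shaped like the tube but blue or purple is not meant.

How it is judged:
By the outcome, as a careful person would: the job done as asked, in the order asked, and still so for the second after the job is handed in, with the robot touching nothing.
It also fails if it takes over 58 s, if anything falls off the work surface, if the arm or the gripper's body presses on something with over 40 N, if the wrist force passes 120 N, or if a joint passes its speed limit or range.

## Robot

A 6-joint arm with a two-finger parallel gripper is mounted at the origin on the work surface. World frame = base frame: x ahead of the robot, y to its left, z up, the work surface at z = 0. Lengths are in m, angles in rad, forces in N, time in s.
With the tool pointing down it reaches from about 0.35 to 0.775 m from the base axis. Payload 7.3 kg.
Tool frame: the origin (TCP) lies between the finger pads; the fingertips stand 25 mm ahead of it and the grasp point (between the pads) lies 6 mm ahead of it; z points along the fingers, y is the line along which they close (so a half turn about z gives the same grasp; the last joint's range is limited). The gripper opens to 92 mm and grips with 3 to 60 N. Pads are 19 mm wide; open, the fingers measure 130 mm over their backs; the gripper's body (75 mm by 190 mm) begins 47 mm behind the grasp point.
Start: joints at [-1.468, 0.342, 1.524, -0, 1.275, -0.146], TCP at [0.129, -0.509, 0.252] pointing down, gripper open.
Joint ranges: [-2.53, 2.53], [-0.77, 2.02], [0.04, 2.7], [-1, 4.14], [0.28, 2.66], [-3.11, 3.11]. Speed limits (rad/s): [2.57, 2.57, 3.14, 3.14, 3.14, 3.14].

## Interface

Orientations are given as a rotation vector (axis times angle).
In Python, from cell import ctrl gives the robot as it stands.
- The arm moves only by the tool carry_out, never from a script. Its argument "series" is a list of rows, each an object of numbers: "gripper": the gripper's target within -1 to 1 (fully open at 1, half-way at 0, shut at -1); "tx", "ty", "tz": the shift along the world's x, y, z in m; "ax", "ay", "az": the turn, a rotation vector about the world's x, y, z in rad. In form: [{"gripper": .., "tx": .., "ty": .., "tz": .., "ax": .., "ay": .., "az": ..}, ...]. A call has 1 to 20 rows; each row shifts and turns the commanded pose from where the row before left it; what a row does not reach is not made up. A row lasts 1/8 s, in which the tool goes at most 62.5 mm and 10.7 degrees, less where a joint would pass 70% of its speed; a pose out of reach is approached as far as the arm can. A call is refused whole if a number of a shift passes 0.0625 or a number of a turn 0.188, either way. A call with a gripper value outside its range is refused whole. The fingers move at their own pace and stop on an object; "grip_force" is the grip in N (left out, the last holds). Time passes only in rows, so rows that do not move let the fingers close. It gives the time, the measured TCP pose, the force, the opening and the grip force at its end, in the units of the state.
- ctrl.state(): the state, without advancing time (a new reading comes with each control period).
- ctrl.read_camera(name): name is "scene" or "top"; returns a dict with "frame" (420x560x3 uint8, blue, green, red), "camera_matrix" (3x3 intrinsics, pixels), "pose" (4x4, takes a point from camera to world coordinates). Camera axes: x right, y up, looking along -z (the intrinsics and any distortion apply to the point x, -y, -z); pixel columns grow to the right and rows downward; lengths in m; the calibration is good to about 2 mm. A picture is of the moment at which its call begins. There is no depth.
- ctrl.sign_off(): hands the job in; it is judged then, once.
Trained networks look in the newest picture that a camera, given by its name, has taken for a name from the list of things; names that differ only in an ending like _2 or _b are one class to them, and where a whole thing is asked for, a point or a joint stands for the part that bears it (a point fixed in the world has none). Each returns a list of dicts, best first, with "conf" (0 to 1); they miss things now and then, are a little off and sometimes report something else, mostly with a low value. They report only what shows in the picture. A call takes as long as a camera call. They do not tell look-alikes from the thing itself.
- ctrl.find_in(camera, query): "extent" ([left, top, right, bottom] in pixels, round what is visible of it).
- ctrl.trace(camera, query): "region" (420x560 bool, what is visible of it) and "extent" ([left, top, right, bottom] in pixels, round what is visible of it).
The state is a dict: "time": time; "q": joint angles; "joint_vel": joint speeds; "joint_efforts": joint torques, N m; "eef_pos": TCP position; "ee_rot": TCP orientation; "wrist_force": force on the tool from outside, world axes, zero at the start; "ft_torque": the same for the moment, N m; "opening": finger opening in m; "grip_force": force on a finger pad.
Only numpy, scipy, OpenCV 4.12 (cv2) and the standard library are available. Lean on these libraries where they do the work, as an engineer would, in place of code of your own. Each camera call takes 0.05 s, during which the arm holds its last target. There are 200 camera calls.

## Working session

There is one attempt and no reset: what is moved stays moved. The work goes in short steps, Python scripts to look and compute and a tool call to move; the robot and the scene stay as the last step left them, time stands still between calls to the robot, and variables do not carry over. Pictures are saved under pics/ and viewed, at most 10 in all, crops included, and the job is handed in when it is done.

Besides the shell and the picture viewer there is one more tool, called as name(argument=value, ...), one argument or row to a line, values as JSON. carry_out: Moves the arm, as the interface text tells. Its arguments: {"type":"object","properties":{"series":{"type":"array","items":{"type":"object","properties":{"gripper":{"type":"number"},"tx":{"type":"number"},"ty":{"type":"number"},"tz":{"type":"number"},"ax":{"type":"number"},"ay":{"type":"number"},"az":{"type":"number"}}}},"grip_force":{"type":"number"}},"required":["series"]}

```bash
ls; mkdir -p pics; cat > h.py <<'E'
import numpy as np, cv2
from cell import ctrl
def cam(n):
    c=ctrl.read_camera(n); return c
def proj(c,P):
    T=np.linalg.inv(c["pose"]); p=(T[:3,:3]@np.atleast_2d(P).T).T+T[:3,3]
    p=p*[1,-1,-1]; q=(c["camera_matrix"]@p.T).T; return q[:,:2]/q[:,2:]
def ray(c,uv):
    d=np.linalg.inv(c["camera_matrix"])@np.array([uv[0],uv[1],1.]); d=d*[1,-1,-1]
    d=c["pose"][:3,:3]@d; return c["pose"][:3,3],d/np.linalg.norm(d)
def atz(c,uv,z):
    o,d=ray(c,uv); return o+d*(z-o[2])/d[2]
def tri(c1,u1,c2,u2):
    o1,d1=ray(c1,u1);o2,d2=ray(c2,u2)
    A=np.stack([d1,-d2],1); t=np.linalg.lstsq(A,o2-o1,rcond=None)[0]
    a=o1+t[0]*d1;b=o2+t[1]*d2; return (a+b)/2,np.linalg.norm(a-b)
E
python3 - <<'E'
from h import *
for n in ["scene","top"]:
    c=cam(n); cv2.imwrite(f"pics/{n}0.png",c["frame"]); print(n,c.keys(),c["camera_matrix"].round(1).tolist(),c["pose"].round(3).tolist())
    for q in ["fixture","plate","pin","pin_head","rack","tube","spray","bin","trysquare"]:
        print(q,[(np.round(d["extent"]).astype(int).tolist(),round(d["conf"],2)) for d in ctrl.find_in(n,q)][:4])
print(ctrl.state())
E
```

```text
pics
scene dict_keys(['frame', 'camera_matrix', 'pose']) [[458.3, 0.0, 279.0], [0.0, 458.3, 211.5], [0.0, 0.0, 1.0]] [[0.242, -0.791, 0.562, 1.293], [0.97, 0.195, -0.143, -0.181], [0.003, 0.58, 0.815, 1.142], [0.0, 0.0, 0.0, 1.0]]
fixture []
plate [([313, 162, 366, 249], 0.88), ([226, 204, 227, 223], 0.41)]
pin [([225, 204, 227, 222], 0.67)]
pin_head []
rack [([217, 200, 241, 242], 0.55), ([392, 197, 429, 246], 0.37)]
tube [([104, 194, 151, 230], 0.97), ([159, 204, 181, 245], 0.93), ([159, 158, 190, 199], 0.77), ([277, 256, 301, 310], 0.67)]
spray [([277, 256, 305, 310], 0.82)]
bin [([183, 258, 231, 328], 0.56)]
trysquare [([388, 197, 430, 245], 0.81)]
top dict_keys(['frame', 'camera_matrix', 'pose']) [[426.5, 0.0, 282.7], [0.0, 426.5, 212.1], [0.0, 0.0, 1.0]] [[-0.029, 0.994, -0.109, 0.404], [-1.0, -0.028, 0.005, 0.006], [0.002, 0.109, 0.994, 1.385], [0.0, 0.0, 0.0, 1.0]]
fixture [([186, 155, 270, 260], 0.69)]
plate [([190, 158, 258, 259], 0.77)]
pin [([279, 119, 299, 152], 0.45)]
pin_head []
rack [([186, 155, 268, 258], 0.71), ([315, 202, 336, 242], 0.63)]
tube [([367, 208, 389, 25
[... 165 characters left out ...]
 172, 218], 0.7)]
{'time': 1.0, 'q': array([-1.46800342e+00,  3.42014387e-01,  1.52410461e+00,  1.90846975e-06,
        1.27536724e+00, -1.46017079e-01]), 'joint_vel': array([ 0.00032939, -0.00246937,  0.00031052,  0.00035683, -0.00091572,
        0.00156389]), 'joint_efforts': array([-3.70384121e-03, -4.31143892e+01, -2.44484818e+01,  7.16075557e-02,
        4.86353436e-02, -1.87645765e-05]), 'eef_pos': array([ 0.12929761, -0.50885455,  0.25173142]), 'ee_rot': array([ 3.11720790e+00,  3.89808397e-01, -7.45142685e-07]), 'wrist_force': array([-0.66502515,  0.38372757, -0.16944393]), 'ft_torque': array([ 0.02668951, -0.01175723, -0.00070861]), 'grip_force': 0.0, 'opening': 0.09200195985262788}
```

```bash
python3 - <<'E'
import cv2
a=cv2.imread("pics/scene0.png")[130:350,90:450]; cv2.imwrite("pics/s0.png",cv2.resize(a,None,fx=2.2,fy=2.2,interpolation=cv2.INTER_CUBIC))
a=cv2.imread("pics/top0.png")[100:320,130:450]; cv2.imwrite("pics/t0.png",cv2.resize(a,None,fx=2.5,fy=2.5,interpolation=cv2.INTER_CUBIC))
E
```

```text
(no output)
```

View pics/s0.png

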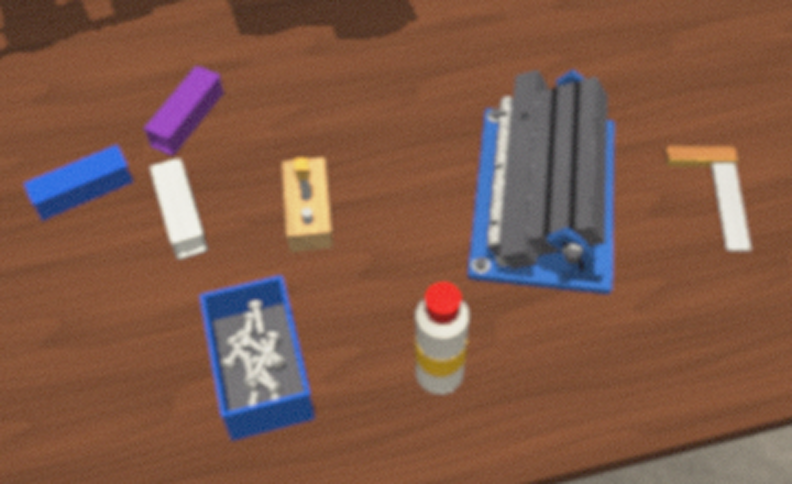

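View pics/t0.png

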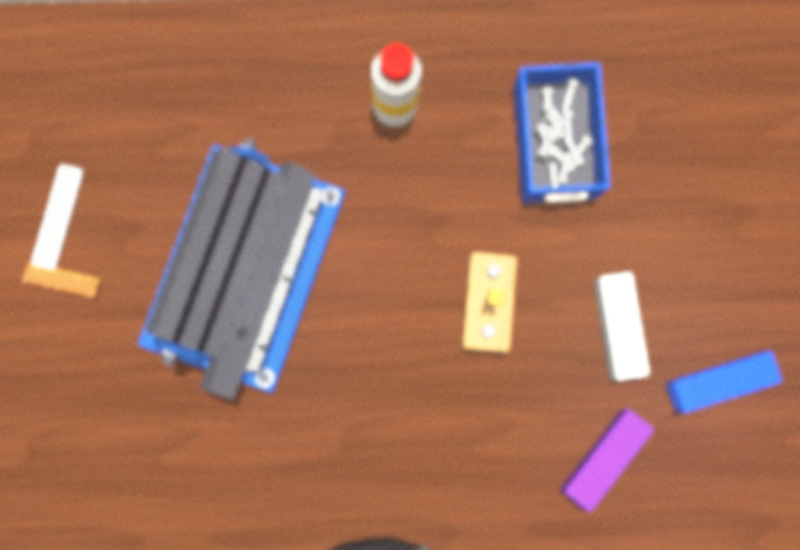

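```bash
python3 - <<'E'
import numpy as np, pickle
from h import *
R={}
for n in ["scene","top"]:
    f=[]
    for i in range(4):
        c=cam(n); f.append(c["frame"].astype(float))
    c["frame"]=np.mean(f,0).astype(np.uint8); R[n]=c
pickle.dump(R,open("avg.pkl","wb"))
def crop(n,x,y,w,h,s):
    a=cv2.resize(R[n]["frame"][y:y+h,x:x+w],None,fx=s,fy=s,interpolation=cv2.INTER_CUBIC)
    for k in range(0,w,10): cv2.line(a,(k*s,0),(k*s,6 if k%50 else 14),(0,255,255),1); 
    for k in range(0,h,10): cv2.line(a,(0,k*s),(6 if k%50 else 14,k*s),(0,255,255),1)
    return a
a=crop("scene",300,155,80,110,5);b=crop("top",180,150,80,110,5)
b=crop("top",180,150,95,115,4); a=crop("scene",300,155,75,110,5)[:,:375]
H=max(a.shape[0],b.shape[0]); pad=lambda m:cv2.copyMakeBorder(m,0,H-m.shape[0],0,0,cv2.BORDER_CONSTANT)
cv2.imwrite("pics/fix.png",np.hstack([pad(a),pad(b)]))
a=crop("scene",150,190,95,60,4);b=crop("top",305,195,95,65,4)
H=max(a.shape[0],b.shape[0])
cv2.imwrite("pics/obj.png",np.hstack([pad(a),pad(b)]))
E
```

```text
(no output)
```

View pics/fix.png

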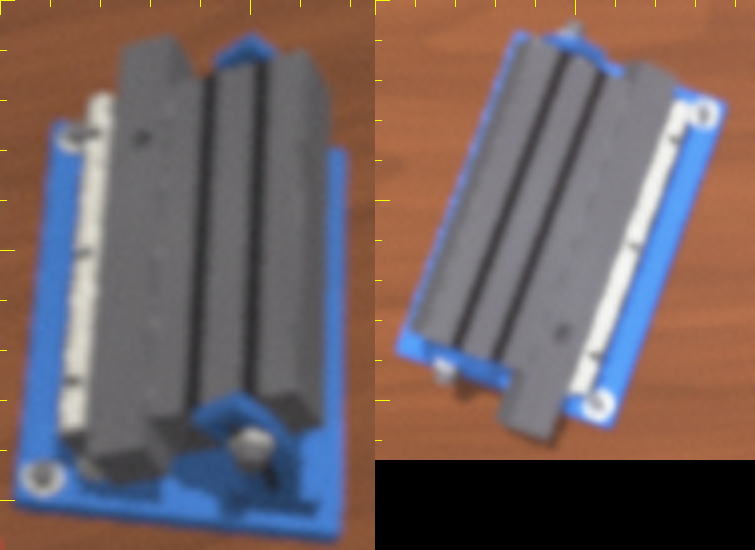

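View pics/obj.png

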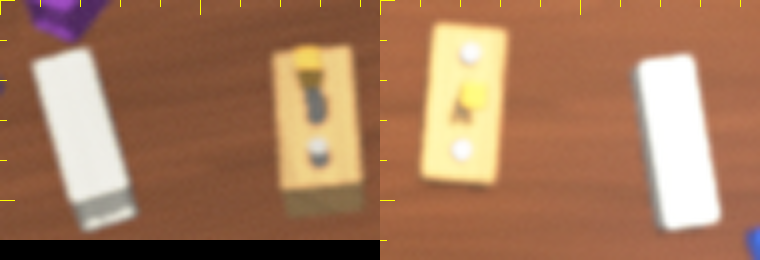

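```bash
python3 - <<'E'
import numpy as np, pickle
from h import *
from scipy.optimize import least_squares
R=pickle.load(open("avg.pkl","rb")); S,T=R["scene"],R["top"]
s5=lambda p:np.array([300+p[0]/5,155+p[1]/5]); t4=lambda p:np.array([180+(p[0]-375)/4,150+p[1]/4])
so=lambda p:np.array([150+p[0]/4,190+p[1]/4]); to=lambda p:np.array([305+(p[0]-380)/4,195+p[1]/4])
F=[((45,120,0),(210,78),(497,362)),((45,-120,0),(195,408),(602,78)),((78,120,0),(262,62),(457,347)),((78,-120,0),(250,395),(568,58)),
((-26,120,6),(103,95),(578,392)),((-26,-120,6),(72,432),(683,103)),(None,(143,138),(562,332))]
for f in F: 
    p,e=tri(S,s5(f[1]),T,t4(f[2])); print(f[0],(p*1e3).round(1),round(e*1e3,1))
def pose(v):
    c,s=np.cos(v[3]),np.sin(v[3]); a=np.radians(30)
    Rz=np.array([[c,-s,0],[s,c,0],[0,0,1]]); Ry=np.array([[np.cos(a),0,-np.sin(a)],[0,1,0],[np.sin(a),0,np.cos(a)]])
    return Rz@Ry, np.array(v[:3])
def res(v):
    M,o=pose(v); r=[]
    for f in F:
        L=np.array(f[0] if f[0] else (0,v[4]*1e3,0))/1e3; P=M@L+o
        r+=list((proj(S,P)[0]-s5(f[1])))+list(proj(T,P)[0]-t4(f[2]))
    return np.array(r)
r=least_squares(res,[.4,.15,.08,1.3,.07],x_scale=[.1,.1,.1,1,.1],loss="soft_l1")
print(r.x.round(4),"\n",r.fun.reshape(-1,4).round(1))
np.save("plate.npy",r.x); M,o=pose(r.x); print(M.round(3).tolist())
print("row_a",M@[0,.045,0]+o,"row_b",M@[0,.095,0]+o)
O=dict(tube=[((32,62),(664,230)),((90,47),(720,220)),((128,185),(694,54)),((72,205),(640,62))],
pinhead=[((308,53),(474,95))],rack=[((272,52),(422,178)),((350,46),(496,184)),((362,182),(508,30)),((280,190),(432,24))])
O['tube']=[((32,62),(720,220)),((90,47),(664,230)),((128,185),(640,62)),((72,205),(694,54))]
O['rack']=[((272,52),(496,184)),((350,46),(422,178)),((362,182),(432,24)),((280,190),(508,30))]
for k in O:
    P=[]
    for a,b in O[k]:
        p,e=tri(S,so(a),T,to(b)); P.append(p); print(k,(p*1e3).round(1),round(e*1e3,1))
    P=np.array(P); print(k,"mean",P.mean(0).round(4))
    if len(P)==4:
        d=(P[2]+P[3]-P[0]-P[1])/2; print("len",np.linalg.norm(d).round(4),"yaw",np.degrees(np.arctan2(d[1],d[0])).round(1),"w",np.linalg.norm(P[1]+P[2]-P[0]-P[3])/2)
print(ctrl.state()["time"])
E
```

```text
(45, 120, 0) [466.5 222.8  90.3] 3.3
(45, -120, 0) [684.6 140.8  85.1] 4.7
(78, 120, 0) [477.6 249.2 110.1] 3.2
(78, -120, 0) [696.3 164.7 106.9] 5.8
(-26, 120, 6) [442.9 164.9  63.7] 3.3
(-26, -120, 6) [668.1  78.8  58.6] 2.5
None [488.9 175.1  74. ] 3.0
[0.5637 0.1452 0.0692 1.2056 0.0819] 
 [[-0.1 -0.6 -1.2  0.2]
 [-0.7  0.5 -0.4 -2.3]
 [-0.2 -0.1 -1.1  0.6]
 [-0.3  0.9 -1.2 -1.5]
 [-0.8  0.5 -0.2  0. ]
 [-0.6 -0.9 -0.4  0.2]
 [-1.   0.6 -0.1  0.5]]
[[0.309, -0.934, -0.179], [0.809, 0.357, -0.467], [0.5, 0.0, 0.866]]
row_a [0.52163518 0.16130678 0.06920716] row_b [0.47493217 0.17916257 0.06920716]
tube [ 422.8 -333.5   37.2] 2.7
tube [ 416.2 -290.1   33.3] 2.2
tube [ 549.5 -276.9   38.6] 2.1
tube [ 555.1 -319.    36.8] 5.2
tube mean [ 0.4859 -0.3049  0.0365]
len 0.1335 yaw 5.9 w 0.04320583700362054
pinhead [ 520.3 -135.5  112.2] 2.6
pinhead mean [ 0.5203 -0.1355  0.1122]
rack [ 456.2 -158.3   36.7] 2.9
rack [ 462.7 -100.2   34. ] 3.0
rack [ 585.  -113.9   35.1] 0.4
rack [ 578.4 -173.    36.8] 2.7
rack mean [ 0.5206 -0.1364  0.0357]
len 0.1231 yaw -6.6 w 0.05897244943458983
1.4
```

Candidates: white tube at scene (170,225)/top (378,229), versus blue bar at scene (125,210) and purple bar at scene (173,178). The white one matches the description. For the pin, the brass head is at scene (227,204)/top (328,219); the white-topped dowels on either side aren't it. The close crop confirms both. There is a dark spot on the bar at scene (328,183)/top (227,233), about y=+82 mm, which is probably the hole.

carry_out(
  series=[
    {"gripper":1,"tx":0.0326,"ty":0.0311,"tz":-0.007,"az":0.1},
    {"gripper":1,"tx":0.0326,"ty":0.0311,"tz":-0.007,"az":0.1},
    {"gripper":1,"tx":0.0326,"ty":0.0311,"tz":-0.007,"az":0.1},
    {"gripper":1,"tx":0.0326,"ty":0.0311,"tz":-0.007,"az":0.1},
    {"gripper":1,"tx":0.0326,"ty":0.0311,"tz":-0.007,"az":0.1},
    {"gripper":1,"tx":0.0326,"ty":0.0311,"tz":-0.007,"az":0.1},
    {"gripper":1,"tx":0.0326,"ty":0.0311,"tz":-0.007,"az":0.1},
    {"gripper":1,"tx":0.0326,"ty":0.0311,"tz":-0.007,"az":0.1},
    {"gripper":1,"tx":0.0326,"ty":0.0311,"tz":-0.007,"az":0.1},
    {"gripper":1,"tx":0.0326,"ty":0.0311,"tz":-0.007,"az":0.1},
    {"gripper":1,"tx":0.0326,"ty":0.0311,"tz":-0.007,"az":0.1},
    {"gripper":1,"tx":0.0326,"ty":0.0311,"tz":-0.007,"az":0.1},
    {"gripper":1},
  ],
)

```text
invalid input
```

carry_out(
  series=[
    {"gripper":1,"tx":0.0326,"ty":0.0311,"tz":-0.007,"ax":0,"ay":0,"az":0.1},
    {"gripper":1,"tx":0.0326,"ty":0.0311,"tz":-0.007,"ax":0,"ay":0,"az":0.1},
    {"gripper":1,"tx":0.0326,"ty":0.0311,"tz":-0.007,"ax":0,"ay":0,"az":0.1},
    {"gripper":1,"tx":0.0326,"ty":0.0311,"tz":-0.007,"ax":0,"ay":0,"az":0.1},
    {"gripper":1,"tx":0.0326,"ty":0.0311,"tz":-0.007,"ax":0,"ay":0,"az":0.1},
    {"gripper":1,"tx":0.0326,"ty":0.0311,"tz":-0.007,"ax":0,"ay":0,"az":0.1},
    {"gripper":1,"tx":0.0326,"ty":0.0311,"tz":-0.007,"ax":0,"ay":0,"az":0.1},
    {"gripper":1,"tx":0.0326,"ty":0.0311,"tz":-0.007,"ax":0,"ay":0,"az":0.1},
    {"gripper":1,"tx":0.0326,"ty":0.0311,"tz":-0.007,"ax":0,"ay":0,"az":0.1},
    {"gripper":1,"tx":0.0326,"ty":0.0311,"tz":-0.007,"ax":0,"ay":0,"az":0.1},
    {"gripper":1,"tx":0.0326,"ty":0.0311,"tz":-0.007,"ax":0,"ay":0,"az":0.1},
    {"gripper":1,"tx":0.0326,"ty":0.0311,"tz":-0.007,"ax":0,"ay":0,"az":0.1},
  ],
  grip_force=20,
)

```text
time: 2.9
eef_pos: [0.5216, -0.1345, 0.1676]
ee_rot: [2.349, 2.086, 0.0]
wrist_force: [0.6, 0.1, 0.2]
opening: 0.0918
grip_force: 0.0
```

carry_out(
  series=[
    {"gripper":1,"tx":-0.001,"ty":-0.0015,"tz":-0.032,"ax":0,"ay":0,"az":0},
    {"gripper":1,"tx":0,"ty":0,"tz":-0.03,"ax":0,"ay":0,"az":0},
    {"gripper":1,"tx":0,"ty":0,"tz":0,"ax":0,"ay":0,"az":0},
    {"gripper":-1,"tx":0,"ty":0,"tz":0,"ax":0,"ay":0,"az":0},
    {"gripper":-1,"tx":0,"ty":0,"tz":0,"ax":0,"ay":0,"az":0},
    {"gripper":-1,"tx":0,"ty":0,"tz":0,"ax":0,"ay":0,"az":0},
    {"gripper":-1,"tx":0,"ty":0,"tz":0,"ax":0,"ay":0,"az":0},
    {"gripper":-1,"tx":0,"ty":0,"tz":0,"ax":0,"ay":0,"az":0},
  ],
  grip_force=45,
)

```text
time: 3.9
eef_pos: [0.5195, -0.1372, 0.1059]
ee_rot: [2.352, 2.082, 0.0]
wrist_force: [-0.5, -0.4, 0.1]
opening: 0.0466
grip_force: 0.0
```

carry_out(
  series=[
    {"gripper":-1,"tx":0,"ty":0,"tz":0,"ax":0,"ay":0,"az":0},
    {"gripper":-1,"tx":0,"ty":0,"tz":0,"ax":0,"ay":0,"az":0},
    {"gripper":-1,"tx":0,"ty":0,"tz":0,"ax":0,"ay":0,"az":0},
    {"gripper":-1,"tx":0,"ty":0,"tz":0,"ax":0,"ay":0,"az":0},
    {"gripper":-1,"tx":0,"ty":0,"tz":0,"ax":0,"ay":0,"az":0},
  ],
  grip_force=45,
)

```text
time: 4.53
eef_pos: [0.5201, -0.1373, 0.1059]
ee_rot: [2.352, 2.081, 0.001]
wrist_force: [5.1, -0.5, -1.9]
opening: 0.0177
grip_force: 45.0
```

carry_out(
  series=[
    {"gripper":-1,"tx":0,"ty":0,"tz":0.015,"ax":0,"ay":0,"az":0},
    {"gripper":-1,"tx":0,"ty":0,"tz":0.03,"ax":0,"ay":0,"az":0},
    {"gripper":-1,"tx":0,"ty":0,"tz":0.04,"ax":0,"ay":0,"az":0},
    {"gripper":-1,"tx":0,"ty":0,"tz":0,"ax":0,"ay":0,"az":0},
  ],
  grip_force=55,
)

```text
time: 5.03
eef_pos: [0.5203, -0.1376, 0.1935]
ee_rot: [2.349, 2.079, 0.003]
wrist_force: [-0.5, -0.9, -1.5]
opening: 0.0177
grip_force: 55.0
```

```bash
cat >> h.py <<'E'
from scipy.spatial.transform import Rotation as Ro
def plate():
    v=np.load("plate.npy"); c,s=np.cos(v[3]),np.sin(v[3]); a=np.radians(30)
    return np.array([[c,-s,0],[s,c,0],[0,0,1]])@np.array([[np.cos(a),0,-np.sin(a)],[0,1,0],[np.sin(a),0,np.cos(a)]]),v[:3]
def st():
    s=ctrl.state(); M,o=plate(); R=Ro.from_rotvec(s["ee_rot"]); p=s["eef_pos"]
    return s,R,p
E
python3 - <<'E'
from h import *
s,R,p=st(); M,o=plate()
y=-M[:,1]; z=-M[:,2]; Rt=Ro.from_matrix(np.stack([np.cross(y,z),y,z],1))
print(p,s["wrist_force"],s["grip_force"],s["opening"])
print("turn",(Rt*R.inv()).as_rotvec())
tip=o+M@[0,.082,.030]           # tip 30mm above face
tcp=tip+M[:,2]*(.083+.006); print("tcp target",tcp,"shift",tcp-p)
E
```

```text
[ 0.52030537 -0.13756853  0.19353586] [-0.50988853 -0.9432801  -1.49868522] 54.99630868434906 0.017717782153529954
turn [ 0.51189346 -0.12279248 -0.23659994]
tcp target [0.46582656 0.11894349 0.17226419] shift [-0.05447881  0.25651202 -0.02127167]
```

carry_out(
  series=[
    {"gripper":-1,"tx":-0.0068,"ty":0.0321,"tz":0.01,"ax":0.064,"ay":-0.0153,"az":-0.0296},
    {"gripper":-1,"tx":-0.0068,"ty":0.0321,"tz":0.01,"ax":0.064,"ay":-0.0153,"az":-0.0296},
    {"gripper":-1,"tx":-0.0068,"ty":0.0321,"tz":0,"ax":0.064,"ay":-0.0153,"az":-0.0296},
    {"gripper":-1,"tx":-0.0068,"ty":0.0321,"tz":0,"ax":0.064,"ay":-0.0153,"az":-0.0296},
    {"gripper":-1,"tx":-0.0068,"ty":0.0321,"tz":0,"ax":0.064,"ay":-0.0153,"az":-0.0296},
    {"gripper":-1,"tx":-0.0068,"ty":0.0321,"tz":-0.01,"ax":0.064,"ay":-0.0153,"az":-0.0296},
    {"gripper":-1,"tx":-0.0068,"ty":0.0321,"tz":-0.01,"ax":0.064,"ay":-0.0153,"az":-0.0296},
    {"gripper":-1,"tx":-0.0068,"ty":0.0321,"tz":-0.021,"ax":0.064,"ay":-0.0153,"az":-0.0296},
    {"gripper":-1,"tx":0,"ty":0,"tz":0,"ax":0,"ay":0,"az":0},
  ],
  grip_force=55,
)

```text
time: 6.15
eef_pos: [0.4619, 0.121, 0.1673]
ee_rot: [-2.283, -1.572, -0.602]
wrist_force: [0.1, -0.3, -1.4]
opening: 0.0173
grip_force: 55.0
```

```bash
cat > look.py <<'E'
import sys; from h import *
def crop(c,x,y,w,h,s):
    a=cv2.resize(c["frame"][y:y+h,x:x+w],None,fx=s,fy=s,interpolation=cv2.INTER_CUBIC)
    for k in range(0,w,10): cv2.line(a,(k*s,0),(k*s,6 if k%50 else 14),(0,255,255),1)
    for k in range(0,h,10): cv2.line(a,(0,k*s),(6 if k%50 else 14,k*s),(0,255,255),1)
    return a
S=cam("scene");T=cam("top"); s,R,p=st(); M,o=plate(); ax=R.as_matrix()
tip=p+ax[:,2]*.0899; L=M.T@(tip-o)*1e3
print("tip est in plate mm",L.round(1),"force plate",(M.T@s["wrist_force"]).round(1),"zdev",(M.T@ax[:,2]).round(3),"proj tip",proj(S,tip).round(1),proj(T,tip).round(1),"hole",proj(S,o+M@[0,.082,0]).round(1),proj(T,o+M@[0,.082,0]).round(1), s["time"])
if len(sys.argv)>1:
    a=crop(S,300,145,75,110,5);b=crop(T,180,150,95,115,4)
    H=max(a.shape[0],b.shape[0]); pad=lambda m:cv2.copyMakeBorder(m,0,H-m.shape[0],0,0,cv2.BORDER_CONSTANT)
    cv2.imwrite(f"pics/{sys.argv[1]}.png",np.hstack([pad(a),pad(b)]))
E
python3 look.py appr
```

```text
tip est in plate mm [-1.3 83.5 26.6] force plate [ 0.  -0.3 -0.8] zdev [ 0.     0.006 -1.   ] proj tip [[323.4 177.6]] [[230.  235.2]] hole [[327.6 183.2]] [[226.7 233.6]] 6.25
```

View pics/appr.png

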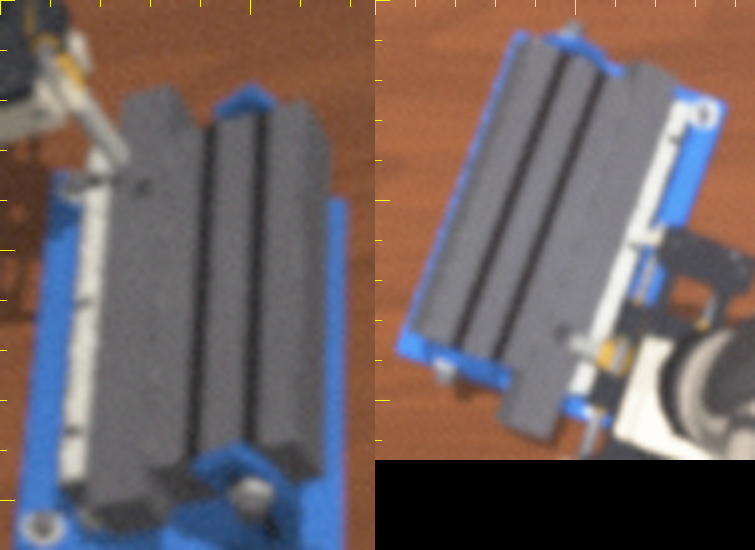

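```bash
python3 - <<'E'
import pickle
from h import *
R=pickle.load(open("avg.pkl","rb")); S,T=R["scene"],R["top"]; M,o=plate()
s,Rr,p=st(); tip=p+Rr.as_matrix()[:,2]*.0899
t,e=tri(S,(324.4,176.6),T,(229.3,235.5)); h,e2=tri(S,(328.6,182.6),T,(226.8,233.0))
print(t,tip,"bias",tip-t,e,e2); d=h-t; print("d plate",(M.T@d*1e3).round(1),"hole est plate",(M.T@(tip+d-o)*1e3).round(1))
E
```

```text
[0.47955167 0.16404723 0.09441778] [0.48051526 0.16153324 0.09159664] bias [ 0.0009636  -0.00251399 -0.00282114] 0.001192097105171872 0.003151809983621579
d plate [  1.6  -4.8 -24.5] hole est plate [ 0.3 78.7  2.1]
```

carry_out(
  series=[
    {"gripper":-1,"tx":0.0085,"ty":-0.002,"tz":0,"ax":0,"ay":0,"az":0},
    {"gripper":-1,"tx":0.006,"ty":0.003,"tz":-0.008,"ax":0,"ay":0,"az":0},
    {"gripper":-1,"tx":0.004,"ty":0.004,"tz":-0.0085,"ax":0,"ay":0,"az":0},
    {"gripper":-1,"tx":0,"ty":0,"tz":0,"ax":0,"ay":0,"az":0},
  ],
  grip_force=55,
)

```text
time: 6.75
eef_pos: [0.4833, 0.125, 0.1523]
ee_rot: [-2.285, -1.574, -0.609]
wrist_force: [-0.2, -1.1, -1.4]
opening: 0.0178
grip_force: 55.0
```

```bash
cat > tp.py <<'E'
from h import *
s,R,p=st(); M,o=plate(); ax=R.as_matrix(); tip=p+ax[:,2]*.0899
print("tip plate",(M.T@(tip-o)*1e3).round(1),"F plate",(M.T@s["wrist_force"]).round(1),"T",s["ft_torque"].round(2),"zdev",(M.T@ax[:,2]).round(3),"t",round(s["time"],2),"open",round(s["opening"],4))
E
python3 tp.py
```

```text
tip plate [ 0.4 68.4  5.8] F plate [-1.6 -0.2 -0.6] T [-0.35  0.07  0.02] zdev [ 0.001  0.007 -1.   ] t 6.75 open 0.0178
```

carry_out(
  series=[
    {"gripper":-1,"tx":0.0004,"ty":0.001,"tz":-0.0018,"ax":0,"ay":0,"az":0},
    {"gripper":-1,"tx":0,"ty":0,"tz":0,"ax":0,"ay":0,"az":0},
  ],
  grip_force=55,
)

```text
time: 7.0
eef_pos: [0.4839, 0.1257, 0.1515]
ee_rot: [-2.286, -1.575, -0.611]
wrist_force: [0.1, 0.2, -1.5]
opening: 0.0176
grip_force: 55.0
```

carry_out(
  series=[
    {"gripper":-1,"tx":0.0004,"ty":0.001,"tz":-0.0018,"ax":0,"ay":0,"az":0},
    {"gripper":-1,"tx":0,"ty":0,"tz":0,"ax":0,"ay":0,"az":0},
  ],
  grip_force=55,
)

```text
time: 7.25
eef_pos: [0.485, 0.1259, 0.151]
ee_rot: [-2.287, -1.577, -0.614]
wrist_force: [-5.3, -8.6, 11.8]
opening: 0.0179
grip_force: 55.0
```

```bash
python3 tp.py
```

```text
tip plate [ 1.1 66.7  4. ] F plate [-2.7  1.9 15.2] T [-0.64  0.59  0.22] zdev [ 0.002  0.002 -1.   ] t 7.25 open 0.0179
```

carry_out(
  series=[
    {"gripper":-1,"tx":-0.0001,"ty":-0.0004,"tz":0.0007,"ax":0,"ay":0,"az":0},
    {"gripper":-1,"tx":-0.0028,"ty":0.0011,"tz":0,"ax":0,"ay":0,"az":0},
    {"gripper":-1,"tx":-0.0028,"ty":0.0011,"tz":0,"ax":0,"ay":0,"az":0},
  ],
  grip_force=55,
)

```text
time: 7.62
eef_pos: [0.4802, 0.1277, 0.1512]
ee_rot: [-2.289, -1.575, -0.615]
wrist_force: [2.5, -3.7, 5.0]
opening: 0.0172
grip_force: 55.0
```

```bash
python3 tp.py
```

```text
tip plate [ 1.2 71.7  4.1] F plate [ 0.3 -3.7  5.7] T [-0.73 -0.75 -0.48] zdev [ 0.002  0.    -1.   ] t 7.62 open 0.0172
```

carry_out(
  series=[
    {"gripper":-1,"tx":-0.0019,"ty":0.0007,"tz":0,"ax":0,"ay":0,"az":0},
    {"gripper":-1,"tx":-0.0009,"ty":0.0004,"tz":-0.0002,"ax":0,"ay":0,"az":0},
  ],
  grip_force=55,
)

```text
time: 7.88
eef_pos: [0.4768, 0.1292, 0.1507]
ee_rot: [-2.288, -1.575, -0.614]
wrist_force: [2.5, -4.1, 5.3]
opening: 0.0175
grip_force: 55.0
```

```bash
python3 tp.py
```

```text
tip plate [ 1.1 75.6  3.7] F plate [ 0.1 -3.8  6.1] T [-0.56 -0.72 -0.48] zdev [ 0.002  0.002 -1.   ] t 7.88 open 0.0175
```

carry_out(
  series=[
    {"gripper":-1,"tx":-0.0019,"ty":0.0007,"tz":0,"ax":0,"ay":0,"az":0},
  ],
  grip_force=55,
)

```text
time: 8.0
eef_pos: [0.4729, 0.1308, 0.1497]
ee_rot: [-2.284, -1.574, -0.608]
wrist_force: [-0.4, 0.1, -0.9]
opening: 0.0175
grip_force: 55.0
```

```bash
python3 tp.py
```

```text
tip plate [ 0.6 80.3  2.8] F plate [-0.5  0.4 -0.8] T [-0.48  0.1   0.02] zdev [ 0.001  0.007 -1.   ] t 8.0 open 0.0175
```

carry_out(
  series=[
    {"gripper":-1,"tx":0.0004,"ty":0.0009,"tz":-0.0017,"ax":0,"ay":0,"az":0},
    {"gripper":-1,"tx":0.0004,"ty":0.0009,"tz":-0.0017,"ax":0,"ay":0,"az":0},
  ],
  grip_force=55,
)

```text
time: 8.25
eef_pos: [0.474, 0.1325, 0.1461]
ee_rot: [-2.285, -1.574, -0.609]
wrist_force: [0.6, -0.4, -1.3]
opening: 0.0177
grip_force: 55.0
```

```bash
python3 tp.py
```

```text
tip plate [ 0.5 79.8 -1.4] F plate [-0.8 -0.7 -1. ] T [-0.4   0.08  0.02] zdev [ 0.001  0.007 -1.   ] t 8.25 open 0.0177
```

carry_out(
  series=[
    {"gripper":-1,"tx":0.0004,"ty":0.0009,"tz":-0.0017,"ax":0,"ay":0,"az":0},
    {"gripper":-1,"tx":0.0002,"ty":0.0005,"tz":-0.0009,"ax":0,"ay":0,"az":0},
  ],
  grip_force=55,
)

```text
time: 8.5
eef_pos: [0.4748, 0.1338, 0.1437]
ee_rot: [-2.285, -1.575, -0.609]
wrist_force: [-2.0, -0.6, -1.0]
opening: 0.0176
grip_force: 55.0
```

```bash
python3 tp.py
```

```text
tip plate [ 0.6 79.5 -4.1] F plate [-1.6  1.6 -0.2] T [-0.37  0.45  0.23] zdev [ 0.001  0.006 -1.   ] t 8.5 open 0.0176
```

carry_out(
  series=[
    {"gripper":-1,"tx":0.0004,"ty":0.0009,"tz":-0.0017,"ax":0,"ay":0,"az":0},
    {"gripper":-1,"tx":0,"ty":0,"tz":0,"ax":0,"ay":0,"az":0},
  ],
  grip_force=55,
)

```text
time: 8.75
eef_pos: [0.4752, 0.1346, 0.1421]
ee_rot: [-2.285, -1.575, -0.609]
wrist_force: [-2.7, 1.2, -2.2]
opening: 0.0178
grip_force: 55.0
```

```bash
python3 tp.py
```

```text
tip plate [ 0.6 79.4 -6.1] F plate [-1.  3. -2.] T [-0.32  0.64  0.29] zdev [ 0.001  0.006 -1.   ] t 8.75 open 0.0178
```

carry_out(
  series=[
    {"gripper":-1,"tx":0,"ty":0.001,"tz":-0.0017,"ax":-0.002,"ay":-0.005,"az":-0.003},
    {"gripper":-1,"tx":0.0004,"ty":0.0009,"tz":-0.0017,"ax":0,"ay":0,"az":0},
    {"gripper":-1,"tx":0.0004,"ty":0.0009,"tz":-0.0017,"ax":0,"ay":0,"az":0},
  ],
  grip_force=55,
)

```text
time: 9.12
eef_pos: [0.4758, 0.1375, 0.1371]
ee_rot: [-2.289, -1.575, -0.615]
wrist_force: [-5.9, -0.0, 0.8]
opening: 0.0177
grip_force: 55.0
```

```bash
python3 tp.py
```

```text
tip plate [  0.7  79.3 -11.8] F plate [-1.4  5.5  1.7] T [-0.19  1.09  0.6 ] zdev [ 0.001  0.    -1.   ] t 9.12 open 0.0177
```

carry_out(
  series=[
    {"gripper":-1,"tx":0.0004,"ty":0.0009,"tz":-0.0017,"ax":0,"ay":0,"az":0},
    {"gripper":-1,"tx":0.0004,"ty":0.0009,"tz":-0.0017,"ax":0,"ay":0,"az":0},
  ],
  grip_force=55,
)

```text
time: 9.38
eef_pos: [0.4766, 0.1393, 0.1337]
ee_rot: [-2.289, -1.575, -0.615]
wrist_force: [-6.1, -0.8, 1.0]
opening: 0.0175
grip_force: 55.0
```

```bash
python3 tp.py
```

```text
tip plate [  0.6  79.3 -15.7] F plate [-2.   5.4  2.4] T [-0.17  1.1   0.65] zdev [ 0.001  0.    -1.   ] t 9.38 open 0.0175
```

carry_out(
  series=[
    {"gripper":-1,"tx":0,"ty":0.0011,"tz":-0.0017,"ax":0,"ay":0,"az":0},
    {"gripper":-1,"tx":0.0004,"ty":0.0009,"tz":-0.0017,"ax":0,"ay":0,"az":0},
  ],
  grip_force=55,
)

```text
time: 9.62
eef_pos: [0.4772, 0.1412, 0.1303]
ee_rot: [-2.29, -1.575, -0.615]
wrist_force: [-5.6, -0.5, 2.1]
opening: 0.0176
grip_force: 55.0
```

```bash
python3 tp.py
```

```text
tip plate [  0.7  79.3 -19.6] F plate [-1.1  5.   3.1] T [-0.25  1.06  0.53] zdev [ 0.001 -0.    -1.   ] t 9.62 open 0.0176
```

carry_out(
  series=[
    {"gripper":-1,"tx":0.0002,"ty":0.0005,"tz":-0.0009,"ax":0,"ay":0,"az":0},
    {"gripper":-1,"tx":0.0002,"ty":0.0005,"tz":-0.0009,"ax":0,"ay":0,"az":0},
  ],
  grip_force=55,
)

```text
time: 9.88
eef_pos: [0.4775, 0.1422, 0.1285]
ee_rot: [-2.29, -1.575, -0.615]
wrist_force: [-5.8, -1.0, 0.3]
opening: 0.0178
grip_force: 55.0
```

```bash
python3 tp.py
```

```text
tip plate [  0.7  79.4 -21.7] F plate [-2.5  5.1  1.8] T [-0.22  1.    0.59] zdev [ 0.001 -0.    -1.   ] t 9.88 open 0.0178
```

carry_out(
  series=[
    {"gripper":-1,"tx":0.0002,"ty":0.0005,"tz":-0.0009,"ax":0,"ay":0,"az":0},
    {"gripper":-1,"tx":0,"ty":0,"tz":0,"ax":0,"ay":0,"az":0},
  ],
  grip_force=55,
)

```text
time: 10.12
eef_pos: [0.4777, 0.1424, 0.1284]
ee_rot: [-2.289, -1.576, -0.616]
wrist_force: [-9.3, -6.7, 10.5]
opening: 0.0176
grip_force: 55.0
```

```bash
python3 tp.py
```

```text
tip plate [  0.8  79.2 -22. ] F plate [-3.   6.3 13.9] T [-0.33  1.56  0.82] zdev [ 0.002 -0.001 -1.   ] t 10.12 open 0.0176
```

carry_out(
  series=[
    {"gripper":-1,"tx":0.0002,"ty":0.0005,"tz":-0.0009,"ax":0,"ay":0,"az":0},
    {"gripper":-1,"tx":0,"ty":0,"tz":0,"ax":0,"ay":0,"az":0},
  ],
  grip_force=55,
)

```text
time: 10.38
eef_pos: [0.478, 0.1425, 0.1282]
ee_rot: [-2.289, -1.577, -0.617]
wrist_force: [-15.4, -11.6, 20.7]
opening: 0.0178
grip_force: 55.0
```

```bash
python3 tp.py
```

```text
tip plate [  1.   78.9 -22.2] F plate [-3.8 10.2 26.1] T [-0.4   2.03  1.02] zdev [ 0.002 -0.002 -1.   ] t 10.38 open 0.0178
```

carry_out(
  series=[
    {"gripper":-1,"tx":-0.0004,"ty":-0.0008,"tz":0.0014,"ax":0,"ay":0,"az":0},
    {"gripper":1,"tx":0,"ty":0,"tz":0,"ax":0,"ay":0,"az":0},
    {"gripper":1,"tx":0,"ty":0,"tz":0,"ax":0,"ay":0,"az":0},
    {"gripper":1,"tx":0,"ty":0,"tz":0,"ax":0,"ay":0,"az":0},
    {"gripper":1,"tx":0,"ty":0,"tz":0,"ax":0,"ay":0,"az":0},
    {"gripper":1,"tx":-0.0018,"ty":-0.0047,"tz":0.0087,"ax":0,"ay":0,"az":0},
    {"gripper":1,"tx":-0.0036,"ty":-0.0093,"tz":0.0173,"ax":0,"ay":0,"az":0},
    {"gripper":1,"tx":-0.0054,"ty":-0.014,"tz":0.026,"ax":0,"ay":0,"az":0},
    {"gripper":1,"tx":-0.0054,"ty":-0.014,"tz":0.026,"ax":0,"ay":0,"az":0},
    {"gripper":1,"tx":-0.0054,"ty":-0.02,"tz":0.026,"ax":0,"ay":0,"az":0},
  ],
  grip_force=20,
)

```text
time: 11.62
eef_pos: [0.4561, 0.0796, 0.2337]
ee_rot: [-2.291, -1.576, -0.616]
wrist_force: [0.2, -1.0, -0.0]
opening: 0.0917
grip_force: 0.0
```

```bash
python3 - <<'E'
from h import *
v=np.load("plate.npy"); M,o=plate(); v[:3]=o+M@[.0008,0,.004]; np.save("plate.npy",v)
E
cat > tgt.py <<'E'
# prints turn and shift to the tube grasp
from h import *
s,R,p=st(); yaw=np.radians(5.9); print(p,s["time"],s["wrist_force"].round(1))
y=np.array([np.sin(yaw),-np.cos(yaw),0]); 
z=np.array([0,0,-1.]); Rt=Ro.from_matrix(np.stack([np.cross(y,z),y,z],1))
print("turn",(Rt*R.inv()).as_rotvec()); print("shift to above", np.array([.486,-.305,.150])-p, "q",s["q"].round(2))
E
python3 tgt.py; python3 look.py pinhome
```

```text
[0.4561024  0.07958084 0.23370076] 11.625 [ 0.2 -1.  -0. ]
turn [-0.33414307  0.43889049 -1.07576925]
shift to above [ 0.0298976  -0.38458084 -0.08370076] q [-0.33  0.19  1.91  0.6   1.1  -0.26]
tip est in plate mm [-4.6 74.4 99.9] force plate [-0.6  0.4 -0.5] zdev [ 0.001 -0.008 -1.   ] proj tip [[310.8 164. ]] [[241.7 235.6]] hole [[327.3 182.4]] [[226.9 233.6]] 11.725
```

View pics/pinhome.png

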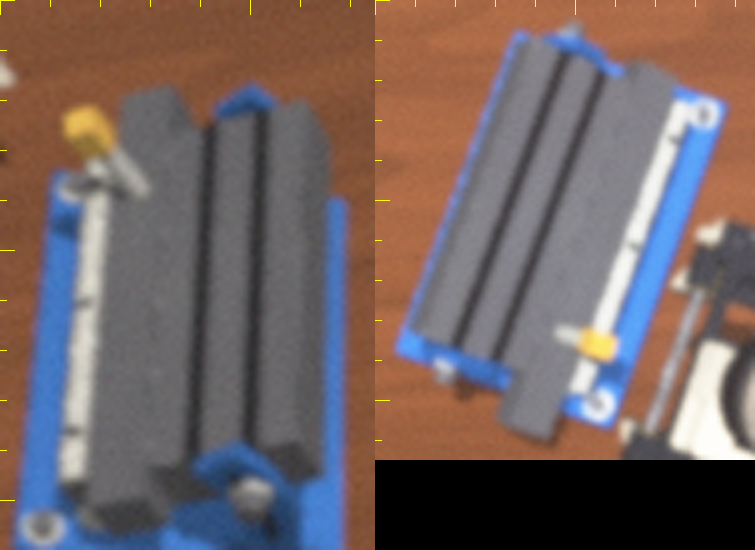

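carry_out(
  series=[
    {"gripper":1,"tx":0.003,"ty":-0.0385,"tz":-0.0084,"ax":-0.0334,"ay":0.0439,"az":-0.1076},
    {"gripper":1,"tx":0.003,"ty":-0.0385,"tz":-0.0084,"ax":-0.0334,"ay":0.0439,"az":-0.1076},
    {"gripper":1,"tx":0.003,"ty":-0.0385,"tz":-0.0084,"ax":-0.0334,"ay":0.0439,"az":-0.1076},
    {"gripper":1,"tx":0.003,"ty":-0.0385,"tz":-0.0084,"ax":-0.0334,"ay":0.0439,"az":-0.1076},
    {"gripper":1,"tx":0.003,"ty":-0.0385,"tz":-0.0084,"ax":-0.0334,"ay":0.0439,"az":-0.1076},
    {"gripper":1,"tx":0.003,"ty":-0.0385,"tz":-0.0084,"ax":-0.0334,"ay":0.0439,"az":-0.1076},
    {"gripper":1,"tx":0.003,"ty":-0.0385,"tz":-0.0084,"ax":-0.0334,"ay":0.0439,"az":-0.1076},
    {"gripper":1,"tx":0.003,"ty":-0.0385,"tz":-0.0084,"ax":-0.0334,"ay":0.0439,"az":-0.1076},
    {"gripper":1,"tx":0.003,"ty":-0.0385,"tz":-0.0084,"ax":-0.0334,"ay":0.0439,"az":-0.1076},
    {"gripper":1,"tx":0.003,"ty":-0.0385,"tz":-0.0084,"ax":-0.0334,"ay":0.0439,"az":-0.1076},
    {"gripper":1,"tx":0,"ty":0,"tz":0,"ax":0,"ay":0,"az":0},
  ],
  grip_force=20,
)

```text
time: 13.1
eef_pos: [0.4867, -0.3058, 0.1466]
ee_rot: [-3.136, -0.158, 0.001]
wrist_force: [0.5, 0.9, -1.0]
opening: 0.092
grip_force: 0.0
```

```bash
python3 tgt.py; python3 - <<'E'
from h import *
S=cam("scene");T=cam("top")
for n in ["scene","top"]: print([(np.round(d["extent"]).astype(int).tolist(),round(d["conf"],2)) for d in ctrl.find_in(n,"tube")][:3])
a=S["frame"][180:270,140:245];b=T["frame"][180:280,330:430]
a=cv2.resize(a,None,fx=3.8,fy=3.8,interpolation=cv2.INTER_CUBIC);b=cv2.resize(b,None,fx=3.8,fy=3.8,interpolation=cv2.INTER_CUBIC)
H=max(len(a),len(b)); pad=lambda m:cv2.copyMakeBorder(m,0,H-m.shape[0],0,0,cv2.BORDER_CONSTANT)
cv2.imwrite("pics/abovetube.png",np.hstack([pad(a),pad(b)]))
E
```

```text
[ 0.48669092 -0.30578721  0.14656809] 13.1 [ 0.5  0.9 -1. ]
turn [-0.0013371  -0.00099972  0.00220681]
shift to above [-0.00069092  0.00078721  0.00343191] q [-0.69  0.53  1.53  0.    1.08  0.78]
[([160, 162, 175, 200], 0.76), ([100, 204, 152, 227], 0.66), ([158, 202, 181, 248], 0.61)]
[([410, 245, 440, 262], 0.53)]
```

View pics/abovetube.png

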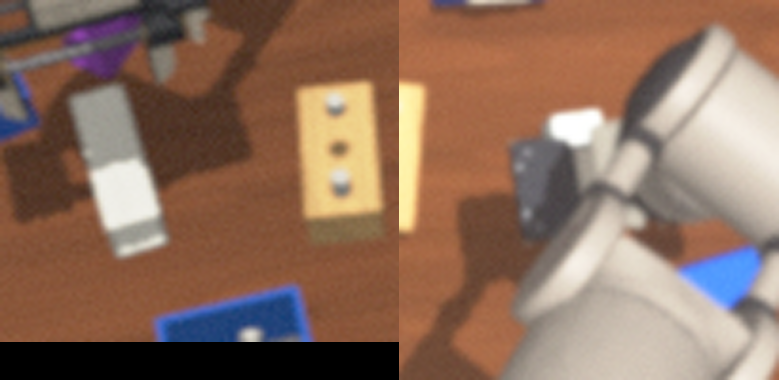

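carry_out(
  series=[
    {"gripper":1,"tx":-0.0007,"ty":0.0008,"tz":-0.04,"ax":0,"ay":0,"az":0},
    {"gripper":1,"tx":0,"ty":0,"tz":-0.04,"ax":0,"ay":0,"az":0},
    {"gripper":1,"tx":0,"ty":0,"tz":-0.02,"ax":0,"ay":0,"az":0},
    {"gripper":1,"tx":0,"ty":0,"tz":-0.009,"ax":0,"ay":0,"az":0},
    {"gripper":-1,"tx":0,"ty":0,"tz":0,"ax":0,"ay":0,"az":0},
    {"gripper":-1,"tx":0,"ty":0,"tz":0,"ax":0,"ay":0,"az":0},
    {"gripper":-1,"tx":0,"ty":0,"tz":0,"ax":0,"ay":0,"az":0},
    {"gripper":-1,"tx":0,"ty":0,"tz":0,"ax":0,"ay":0,"az":0},
    {"gripper":-1,"tx":0,"ty":0,"tz":0,"ax":0,"ay":0,"az":0},
    {"gripper":-1,"tx":0,"ty":0,"tz":0,"ax":0,"ay":0,"az":0},
    {"gripper":-1,"tx":0,"ty":0,"tz":0,"ax":0,"ay":0,"az":0},
    {"gripper":-1,"tx":0,"ty":0,"tz":0,"ax":0,"ay":0,"az":0},
  ],
  grip_force=25,
)

```text
time: 14.8
eef_pos: [0.486, -0.3042, 0.0395]
ee_rot: [-3.137, -0.16, -0.001]
wrist_force: [0.3, -0.4, 2.5]
opening: 0.0399
grip_force: 25.0
```

carry_out(
  series=[
    {"gripper":-1,"tx":0,"ty":0,"tz":0.02,"ax":0,"ay":0,"az":0},
    {"gripper":-1,"tx":0,"ty":0,"tz":0.04,"ax":0,"ay":0,"az":0},
    {"gripper":-1,"tx":0,"ty":0.02,"tz":0.06,"ax":0,"ay":0,"az":0},
    {"gripper":-1,"tx":0,"ty":0.03,"tz":0.05,"ax":0,"ay":0,"az":0},
  ],
  grip_force=30,
)

```text
time: 15.3
eef_pos: [0.4857, -0.2542, 0.2101]
ee_rot: [-3.137, -0.158, -0.001]
wrist_force: [0.8, -0.6, -2.0]
opening: 0.0398
grip_force: 30.0
```

```bash
cat > tt.py <<'E'
from h import *
import sys
s,R,p=st(); M,o=plate()
y=-M[:,0]; z=-M[:,2]; Rt=Ro.from_matrix(np.stack([np.cross(y,z),y,z],1))
g=np.array([float(a) for a in sys.argv[1:4]])/1e3   # wanted tube underside centre in plate mm
tcp=o+M@(g+[0,0,.0395])
print("tube plate",(M.T@(p-o)*1e3-[0,0,39.5]).round(1),"F plate",(M.T@s["wrist_force"]).round(1),"T",s["ft_torque"].round(2),"t",s["time"],"open",s["opening"].round(4))
print("turn",(Rt*R.inv()).as_rotvec().round(4),"shift",(tcp-p).round(4),"q",s["q"].round(2))
E
python3 tt.py 3 -4.7 40
```

```text
Traceback (most recent call last):
  File "tt.py", line 7, in <module>
    print("tube plate",(M.T@(p-o)*1e3-[0,0,39.5]).round(1),"F plate",(M.T@s["wrist_force"]).round(1),"T",s["ft_torque"].round(2),"t",s["time"],"open",s["opening"].round(4))
                                                                                                                                                      ^^^^^^^^^^^^^^^^^^
AttributeError: 'float' object has no attribute 'round'
```

```bash
sed -i 's/s\["opening"\].round(4)/round(s["opening"],4)/' tt.py; python3 tt.py 3 -4.7 40
```

```text
tube plate [-277.5  -69.8  279. ] F plate [-1.2 -0.9 -1.6] T [ 0.05 -0.1   0.  ] t 15.3 open 0.0398
turn [ 0.5233 -0.069  -0.4552] shift [ 0.0686  0.3618 -0.0667] q [-0.62  0.42  1.52  0.    1.2   0.85]
```

carry_out(
  series=[
    {"gripper":-1,"tx":0.0069,"ty":0.0362,"tz":0.01,"ax":0.0523,"ay":-0.0069,"az":-0.0455},
    {"gripper":-1,"tx":0.0069,"ty":0.0362,"tz":0.01,"ax":0.0523,"ay":-0.0069,"az":-0.0455},
    {"gripper":-1,"tx":0.0069,"ty":0.0362,"tz":0,"ax":0.0523,"ay":-0.0069,"az":-0.0455},
    {"gripper":-1,"tx":0.0069,"ty":0.0362,"tz":0,"ax":0.0523,"ay":-0.0069,"az":-0.0455},
    {"gripper":-1,"tx":0.0069,"ty":0.0362,"tz":0,"ax":0.0523,"ay":-0.0069,"az":-0.0455},
    {"gripper":-1,"tx":0.0069,"ty":0.0362,"tz":-0.01,"ax":0.0523,"ay":-0.0069,"az":-0.0455},
    {"gripper":-1,"tx":0.0069,"ty":0.0362,"tz":-0.015,"ax":0.0523,"ay":-0.0069,"az":-0.0455},
    {"gripper":-1,"tx":0.0069,"ty":0.0362,"tz":-0.02,"ax":0.0523,"ay":-0.0069,"az":-0.0455},
    {"gripper":-1,"tx":0.0069,"ty":0.0362,"tz":-0.02,"ax":0.0523,"ay":-0.0069,"az":-0.0455},
    {"gripper":-1,"tx":0.0069,"ty":0.0362,"tz":-0.022,"ax":0.0523,"ay":-0.0069,"az":-0.0455},
    {"gripper":-1,"tx":0,"ty":0,"tz":0,"ax":0,"ay":0,"az":0},
    {"gripper":-1,"tx":0,"ty":0,"tz":0,"ax":0,"ay":0,"az":0},
  ],
  grip_force=30,
)

```text
time: 16.8
eef_pos: [0.555, 0.1074, 0.1417]
ee_rot: [-2.582, 0.474, -0.128]
wrist_force: [0.2, -0.8, -2.9]
opening: 0.0397
grip_force: 30.0
```

```bash
python3 tt.py 3 -4.7 10; python3 look.py tubeabove
```

```text
tube plate [ 2.2 -5.4 38.5] F plate [-2.1 -0.5 -2.2] T [-0.42  0.19  0.  ] t 16.8 open 0.0397
turn [ 0.0013  0.0007 -0.002 ] shift [ 0.0046  0.0142 -0.0242] q [-0.21  0.48  1.78  0.67  0.92  1.3 ]
tip est in plate mm [  2.2  -6.2 -11.2] force plate [-0.3  0.1 -1.6] zdev [-0.001 -0.002 -1.   ] proj tip [[327.8 208. ]] [[234.7 206.3]] hole [[327.3 182.4]] [[226.9 233.6]] 16.9
```

View pics/tubeabove.png

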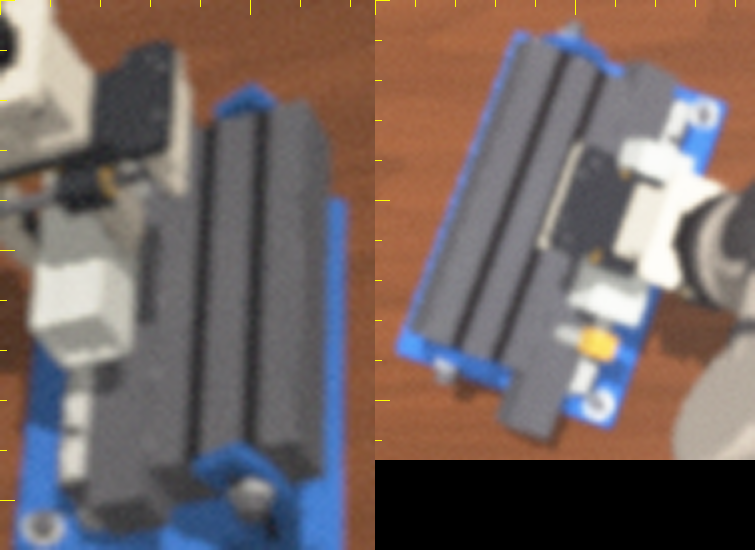

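carry_out(
  series=[
    {"gripper":-1,"tx":0.002,"ty":0.007,"tz":-0.012,"ax":0,"ay":0,"az":0},
    {"gripper":-1,"tx":0.0026,"ty":0.0072,"tz":-0.0122,"ax":0.0013,"ay":0.0007,"az":-0.002},
    {"gripper":-1,"tx":0.0007,"ty":0.0019,"tz":-0.0035,"ax":0,"ay":0,"az":0},
    {"gripper":-1,"tx":0,"ty":0,"tz":0,"ax":0,"ay":0,"az":0},
  ],
  grip_force=30,
)

```text
time: 17.4
eef_pos: [0.56, 0.1241, 0.1134]
ee_rot: [-2.579, 0.477, -0.126]
wrist_force: [0.8, -0.4, -2.0]
opening: 0.0398
grip_force: 30.0
```

```bash
python3 tt.py 3 -4.7 1
```

```text
tube plate [ 3.1 -4.1  5.3] F plate [-1.1 -0.9 -1.7] T [-0.31  0.16 -0.04] t 17.4 open 0.0398
turn [-0.001  -0.0012  0.0001] shift [ 0.0013  0.0017 -0.0037] q [-0.18  0.53  1.79  0.71  0.85  1.27]
```

carry_out(
  series=[
    {"gripper":-1,"tx":0.0005,"ty":0.0014,"tz":-0.0026,"ax":0,"ay":0,"az":0},
    {"gripper":-1,"tx":0,"ty":0,"tz":0,"ax":0,"ay":0,"az":0},
  ],
  grip_force=30,
)

```text
time: 17.65
eef_pos: [0.5607, 0.1252, 0.1114]
ee_rot: [-2.579, 0.477, -0.128]
wrist_force: [-0.2, -0.1, -0.9]
opening: 0.0399
grip_force: 30.0
```

```bash
python3 tt.py 3 -4.7 0
```

```text
tube plate [ 3.2 -4.4  2.9] F plate [-0.6  0.2 -0.7] T [-0.44  0.19  0.01] t 17.65 open 0.0399
turn [-0.0007 -0.      0.0006] shift [ 0.0007  0.0011 -0.0026] q [-0.17  0.53  1.79  0.71  0.85  1.27]
```

carry_out(
  series=[
    {"gripper":-1,"tx":0.0003,"ty":0.0007,"tz":-0.0013,"ax":0,"ay":0,"az":0},
    {"gripper":-1,"tx":0,"ty":0,"tz":0,"ax":0,"ay":0,"az":0},
  ],
  grip_force=30,
)

```text
time: 17.9
eef_pos: [0.561, 0.1259, 0.1101]
ee_rot: [-2.579, 0.477, -0.128]
wrist_force: [0.3, -0.1, -2.2]
opening: 0.0392
grip_force: 30.0
```

```bash
python3 tt.py 3 -4.7 0
```

```text
tube plate [ 3.1 -4.4  1.4] F plate [-1.1 -0.4 -2. ] T [-0.39  0.15 -0.03] t 17.9 open 0.0392
turn [-0.0007 -0.0001  0.0007] shift [ 0.0004  0.0004 -0.0013] q [-0.17  0.54  1.79  0.72  0.85  1.27]
```

carry_out(
  series=[
    {"gripper":-1,"tx":0.0002,"ty":0.0005,"tz":-0.0009,"ax":0,"ay":0,"az":0},
    {"gripper":-1,"tx":0,"ty":0,"tz":0,"ax":0,"ay":0,"az":0},
  ],
  grip_force=30,
)

```text
time: 18.15
eef_pos: [0.5612, 0.1262, 0.1095]
ee_rot: [-2.579, 0.477, -0.128]
wrist_force: [-3.2, -3.2, 3.1]
opening: 0.0397
grip_force: 30.0
```

```bash
python3 tt.py 3 -4.7 0
```

```text
tube plate [ 3.2 -4.5  0.7] F plate [-2.   1.8  4.8] T [-0.47  0.38  0.1 ] t 18.15 open 0.0397
turn [-0.0007  0.0002  0.0005] shift [ 0.0003  0.0001 -0.0007] q [-0.17  0.54  1.79  0.72  0.84  1.27]
```

carry_out(
  series=[
    {"gripper":-1,"tx":0.0002,"ty":0.0005,"tz":-0.0009,"ax":0,"ay":0,"az":0},
    {"gripper":-1,"tx":0,"ty":0,"tz":0,"ax":0,"ay":0,"az":0},
  ],
  grip_force=30,
)

```text
time: 18.4
eef_pos: [0.5612, 0.1263, 0.1095]
ee_rot: [-2.579, 0.477, -0.129]
wrist_force: [-8.5, -8.6, 12.6]
opening: 0.0398
grip_force: 29.9
```

```bash
python3 tt.py 3 -4.7 0
```

```text
tube plate [ 3.2 -4.5  0.7] F plate [-3.3  4.8 16.5] T [-0.51  1.04  0.32] t 18.4 open 0.0398
turn [-0.0006  0.0008  0.0003] shift [ 0.0002  0.0001 -0.0007] q [-0.17  0.54  1.79  0.72  0.84  1.27]
```

carry_out(
  series=[
    {"gripper":-1,"tx":-0.0002,"ty":-0.0005,"tz":0.0009,"ax":0,"ay":0,"az":0},
    {"gripper":-1,"tx":-0.0006,"ty":-0.0016,"tz":-0.001,"ax":0,"ay":0,"az":0},
    {"gripper":-1,"tx":0,"ty":0,"tz":0,"ax":0,"ay":0,"az":0},
  ],
  grip_force=30,
)

```text
time: 18.77
eef_pos: [0.5611, 0.125, 0.1088]
ee_rot: [-2.578, 0.477, -0.129]
wrist_force: [-1.0, -1.1, 5.6]
opening: 0.0397
grip_force: 30.0
```

```bash
python3 tt.py 3 -4.7 0
```

```text
tube plate [ 1.8 -4.9  0.7] F plate [1.6 0.5 5.5] T [0.07 0.17 0.07] t 18.775 open 0.0397
turn [-0.0015  0.0012  0.0008] shift [ 0.0003  0.0014 -0.    ] q [-0.17  0.54  1.79  0.72  0.84  1.26]
```

carry_out(
  series=[
    {"gripper":-1,"tx":-0.0003,"ty":-0.0008,"tz":-0.0005,"ax":0,"ay":0,"az":0},
    {"gripper":-1,"tx":0,"ty":0,"tz":0,"ax":0,"ay":0,"az":0},
  ],
  grip_force=30,
)

```text
time: 19.02
eef_pos: [0.561, 0.1243, 0.1084]
ee_rot: [-2.578, 0.477, -0.13]
wrist_force: [-0.8, -0.3, 6.7]
opening: 0.04
grip_force: 30.0
```

```bash
python3 tt.py 3 -4.7 0
```

```text
tube plate [ 1.  -5.   0.7] F plate [2.9 0.7 6.1] T [0.21 0.09 0.09] t 19.025 open 0.04
turn [-0.0016  0.0016  0.0009] shift [0.0005 0.0021 0.0003] q [-0.18  0.54  1.79  0.72  0.84  1.26]
```

carry_out(
  series=[
    {"gripper":-1,"tx":-0.0003,"ty":-0.0008,"tz":-0.0005,"ax":0,"ay":0,"az":0},
    {"gripper":-1,"tx":0,"ty":0,"tz":0,"ax":0,"ay":0,"az":0},
  ],
  grip_force=30,
)

```text
time: 19.27
eef_pos: [0.561, 0.124, 0.1083]
ee_rot: [-2.577, 0.478, -0.13]
wrist_force: [-0.1, 2.5, 7.9]
opening: 0.0398
grip_force: 29.9
```

```bash
python3 tt.py 3 -4.7 0
```

```text
tube plate [ 0.7 -5.1  0.8] F plate [5.9 1.  5.7] T [ 0.8   0.05 -0.15] t 19.275 open 0.0398
turn [-0.0029  0.0018  0.0016] shift [0.0005 0.0024 0.0005] q [-0.18  0.54  1.79  0.72  0.84  1.26]
```

carry_out(
  series=[
    {"gripper":-1,"tx":-0.0003,"ty":-0.0008,"tz":-0.0005,"ax":0,"ay":0,"az":0},
    {"gripper":-1,"tx":0,"ty":0,"tz":0,"ax":0,"ay":0,"az":0},
  ],
  grip_force=30,
)

```text
time: 19.52
eef_pos: [0.5609, 0.1237, 0.1082]
ee_rot: [-2.575, 0.478, -0.13]
wrist_force: [1.7, 6.2, 7.8]
opening: 0.0394
grip_force: 29.9
```

```bash
python3 tt.py 3 -4.7 0
```

```text
tube plate [ 0.5 -5.1  0.8] F plate [9.4 0.7 3.6] T [ 1.42 -0.17 -0.37] t 19.525 open 0.0394
turn [-0.0042  0.0021  0.0021] shift [0.0005 0.0026 0.0005] q [-0.18  0.54  1.79  0.73  0.84  1.26]
```

carry_out(
  series=[
    {"gripper":-1,"tx":0.0002,"ty":0.0004,"tz":0.0003,"ax":0,"ay":0,"az":0},
    {"gripper":-1,"tx":-0.0019,"ty":0.0007,"tz":0,"ax":0,"ay":0,"az":0},
    {"gripper":-1,"tx":-0.0019,"ty":0.0007,"tz":0,"ax":0,"ay":0,"az":0},
    {"gripper":-1,"tx":-0.0019,"ty":0.0007,"tz":0,"ax":0,"ay":0,"az":0},
  ],
  grip_force=30,
)

```text
time: 20.02
eef_pos: [0.5572, 0.1251, 0.1086]
ee_rot: [-2.576, 0.479, -0.136]
wrist_force: [7.2, 3.3, 2.6]
opening: 0.0398
grip_force: 29.9
```

```bash
python3 tt.py 0 7.3 0
```

```text
tube plate [ 0.6 -1.2  1.1] F plate [ 6.2 -5.6 -0.6] T [ 0.79 -0.98 -0.83] t 20.025 open 0.0398
turn [-0.0018  0.0058  0.0041] shift [-0.0079  0.003  -0.0013] q [-0.18  0.53  1.81  0.73  0.83  1.25]
```

carry_out(
  series=[
    {"gripper":-1,"tx":-0.0014,"ty":0.0005,"tz":0,"ax":0,"ay":0,"az":0},
    {"gripper":-1,"tx":0,"ty":0,"tz":0,"ax":0,"ay":0,"az":0},
  ],
  grip_force=30,
)

```text
time: 20.27
eef_pos: [0.5557, 0.1257, 0.1085]
ee_rot: [-2.576, 0.479, -0.135]
wrist_force: [7.5, 3.7, 3.2]
opening: 0.0398
grip_force: 29.9
```

```bash
python3 tt.py 0 7.3 0
```

```text
tube plate [0.6 0.5 1.1] F plate [ 7.  -5.6 -0.3] T [ 0.82 -0.87 -0.78] t 20.275 open 0.0398
turn [-0.002   0.0054  0.0039] shift [-0.0063  0.0024 -0.0013] q [-0.18  0.53  1.81  0.73  0.83  1.25]
```

carry_out(
  series=[
    {"gripper":-1,"tx":0.0003,"ty":0.0006,"tz":-0.0001,"ax":0,"ay":0,"az":0},
    {"gripper":-1,"tx":-0.0014,"ty":0.0005,"tz":0,"ax":0,"ay":0,"az":0},
    {"gripper":-1,"tx":-0.0014,"ty":0.0005,"tz":0,"ax":0,"ay":0,"az":0},
  ],
  grip_force=30,
)

```text
time: 20.65
eef_pos: [0.5535, 0.1267, 0.1085]
ee_rot: [-2.577, 0.479, -0.137]
wrist_force: [6.7, 1.0, 5.4]
opening: 0.0395
grip_force: 29.9
```

```bash
python3 tt.py 0 7.3 0
```

```text
tube plate [0.7 2.9 1. ] F plate [ 5.6 -6.   3. ] T [ 0.48 -0.83 -0.64] t 20.65 open 0.0395
turn [-0.001   0.0063  0.0041] shift [-0.0042  0.0015 -0.0012] q [-0.17  0.53  1.82  0.73  0.83  1.25]
```

carry_out(
  series=[
    {"gripper":-1,"tx":-0.0014,"ty":0.0005,"tz":0,"ax":0,"ay":0,"az":0},
    {"gripper":-1,"tx":0,"ty":0,"tz":0,"ax":0,"ay":0,"az":0},
  ],
  grip_force=30,
)

```text
time: 20.9
eef_pos: [0.5519, 0.1273, 0.1085]
ee_rot: [-2.577, 0.479, -0.136]
wrist_force: [6.3, 1.9, 4.5]
opening: 0.0396
grip_force: 29.9
```

```bash
python3 tt.py 0 7.3 0
```

```text
tube plate [0.7 4.6 1. ] F plate [ 5.7 -5.2  1.9] T [ 0.47 -0.66 -0.61] t 20.9 open 0.0396
turn [-0.0011  0.0059  0.004 ] shift [-0.0026  0.0009 -0.0012] q [-0.17  0.52  1.82  0.73  0.82  1.25]
```

Steady sliding friction; creep the last millimetres.

carry_out(
  series=[
    {"gripper":-1,"tx":-0.0009,"ty":0.0004,"tz":0,"ax":0,"ay":0,"az":0},
    {"gripper":-1,"tx":0,"ty":0,"tz":0,"ax":0,"ay":0,"az":0},
  ],
  grip_force=30,
)

```text
time: 21.15
eef_pos: [0.5511, 0.1277, 0.1085]
ee_rot: [-2.577, 0.479, -0.137]
wrist_force: [6.4, 0.9, 4.5]
opening: 0.04
grip_force: 29.9
```

```bash
python3 tt.py 0 7.3 0
```

```text
tube plate [0.7 5.4 1. ] F plate [ 4.9 -5.6  2.3] T [ 0.35 -0.87 -0.63] t 21.15 open 0.04
turn [-0.001   0.0061  0.0039] shift [-0.0018  0.0005 -0.0012] q [-0.17  0.52  1.83  0.74  0.82  1.25]
```

carry_out(
  series=[
    {"gripper":-1,"tx":-0.0009,"ty":0.0004,"tz":0,"ax":0,"ay":0,"az":0},
    {"gripper":-1,"tx":0,"ty":0,"tz":0,"ax":0,"ay":0,"az":0},
  ],
  grip_force=30,
)

```text
time: 21.4
eef_pos: [0.5502, 0.128, 0.1085]
ee_rot: [-2.577, 0.479, -0.137]
wrist_force: [6.0, 1.6, 5.4]
opening: 0.0398
grip_force: 29.9
```

```bash
python3 tt.py 0 7.3 0
```

```text
tube plate [0.7 6.4 1. ] F plate [ 5.8 -5.   2.8] T [ 0.43 -0.78 -0.63] t 21.4 open 0.0398
turn [-0.0009  0.0061  0.004 ] shift [-0.0009  0.0002 -0.0012] q [-0.17  0.52  1.83  0.74  0.82  1.24]
```

carry_out(
  series=[
    {"gripper":-1,"tx":-0.0009,"ty":0.0004,"tz":0,"ax":0,"ay":0,"az":0},
    {"gripper":-1,"tx":0,"ty":0,"tz":0,"ax":0,"ay":0,"az":0},
  ],
  grip_force=30,
)

```text
time: 21.65
eef_pos: [0.5494, 0.1284, 0.1085]
ee_rot: [-2.577, 0.479, -0.137]
wrist_force: [6.0, 0.7, 4.8]
opening: 0.0397
grip_force: 29.9
```

```bash
python3 tt.py 0 7.3 0
```

```text
tube plate [0.8 7.3 1. ] F plate [ 4.8 -5.4  2.8] T [ 0.34 -0.77 -0.66] t 21.65 open 0.0397
turn [-0.0009  0.0062  0.004 ] shift [-0.     -0.0002 -0.0012] q [-0.17  0.52  1.83  0.74  0.82  1.24]
```

carry_out(
  series=[
    {"gripper":-1,"tx":-0.0009,"ty":0.0004,"tz":0,"ax":0,"ay":0,"az":0},
    {"gripper":-1,"tx":0,"ty":0,"tz":0,"ax":0,"ay":0,"az":0},
  ],
  grip_force=30,
)

```text
time: 21.9
eef_pos: [0.5484, 0.1287, 0.1085]
ee_rot: [-2.577, 0.479, -0.137]
wrist_force: [7.1, 0.9, 5.3]
opening: 0.04
grip_force: 29.9
```

carry_out(
  series=[
    {"gripper":-1,"tx":-0.0009,"ty":0.0004,"tz":0,"ax":0,"ay":0,"az":0},
    {"gripper":-1,"tx":0,"ty":0,"tz":0,"ax":0,"ay":0,"az":0},
  ],
  grip_force=30,
)

```text
time: 22.15
eef_pos: [0.5476, 0.1291, 0.1085]
ee_rot: [-2.578, 0.479, -0.137]
wrist_force: [7.2, 0.6, 4.9]
opening: 0.0402
grip_force: 29.9
```

```bash
python3 tt.py 0 7.3 0
```

```text
tube plate [0.8 9.3 0.9] F plate [ 5.1 -6.5  2.6] T [ 0.29 -0.75 -0.58] t 22.15 open 0.0402
turn [-0.0007  0.0062  0.004 ] shift [ 0.0018 -0.0009 -0.0012] q [-0.17  0.52  1.84  0.74  0.82  1.24]
```

carry_out(
  series=[
    {"gripper":-1,"tx":-0.0009,"ty":0.0004,"tz":0,"ax":0,"ay":0,"az":0},
    {"gripper":-1,"tx":0,"ty":0,"tz":0,"ax":0,"ay":0,"az":0},
  ],
  grip_force=30,
)

```text
time: 22.4
eef_pos: [0.5469, 0.1293, 0.1085]
ee_rot: [-2.578, 0.479, -0.138]
wrist_force: [6.9, -0.6, 4.4]
opening: 0.0403
grip_force: 29.9
```

```bash
python3 tt.py 0 7.3 0; python3 look.py slide
```

```text
tube plate [ 0.8 10.   1. ] F plate [ 3.8 -6.7  2.9] T [ 0.25 -0.84 -0.62] t 22.4 open 0.0403
turn [-0.0004  0.0068  0.0043] shift [ 0.0024 -0.0011 -0.0013] q [-0.17  0.52  1.84  0.74  0.82  1.24]
tip est in plate mm [  1.1   9.3 -49.4] force plate [ 4.  -5.9  3.7] zdev [ 0.003 -0.007 -1.   ] proj tip [[333.1 211. ]] [[228.9 210.3]] hole [[327.3 182.4]] [[226.9 233.6]] 22.5
```

View pics/slide.png

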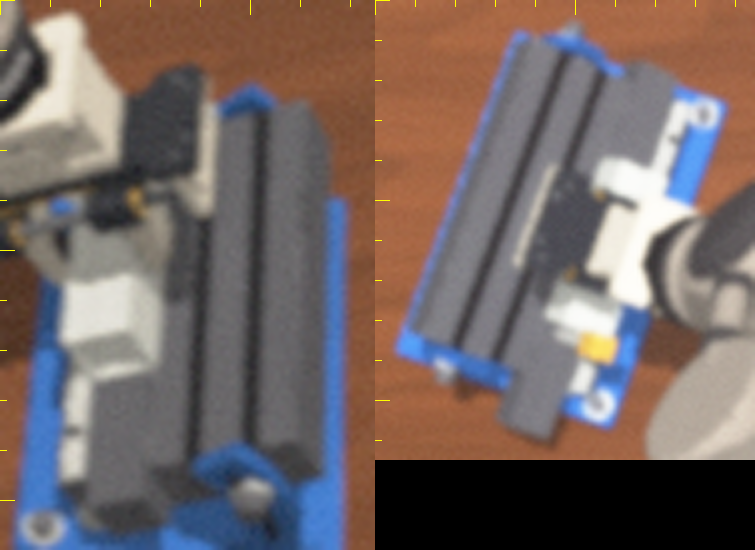

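carry_out(
  series=[
    {"gripper":-1,"tx":-0.0009,"ty":0.0004,"tz":0,"ax":0,"ay":0,"az":0},
    {"gripper":-1,"tx":0,"ty":0,"tz":0,"ax":0,"ay":0,"az":0},
  ],
  grip_force=30,
)

```text
time: 22.75
eef_pos: [0.5464, 0.1294, 0.1086]
ee_rot: [-2.578, 0.48, -0.139]
wrist_force: [7.4, -1.1, 5.2]
opening: 0.0398
grip_force: 29.9
```

```bash
python3 tt.py 0 7.3 0
```

```text
tube plate [ 0.8 10.5  1.1] F plate [ 4.  -7.3  3.7] T [ 0.14 -0.98 -0.8 ] t 22.75 open 0.0398
turn [0.     0.0076 0.0049] shift [ 0.0029 -0.0013 -0.0013] q [-0.17  0.52  1.84  0.74  0.82  1.24]
```

carry_out(
  series=[
    {"gripper":-1,"tx":-0.0009,"ty":0.0004,"tz":0,"ax":0,"ay":0,"az":0},
    {"gripper":-1,"tx":0,"ty":0,"tz":0,"ax":0,"ay":0,"az":0},
  ],
  grip_force=30,
)

```text
time: 23.0
eef_pos: [0.5461, 0.1295, 0.1088]
ee_rot: [-2.578, 0.48, -0.141]
wrist_force: [10.1, -2.5, 4.4]
opening: 0.0398
grip_force: 29.9
```

```bash
python3 tt.py 0 7.3 0
```

```text
tube plate [ 0.8 10.8  1.2] F plate [  3.3 -10.3   3.2] T [ 0.01 -1.14 -0.94] t 23.0 open 0.0398
turn [0.0005 0.0087 0.0056] shift [ 0.0032 -0.0014 -0.0015] q [-0.17  0.51  1.84  0.74  0.81  1.24]
```

carry_out(
  series=[
    {"gripper":-1,"tx":0.0009,"ty":-0.0004,"tz":0,"ax":0,"ay":0,"az":0},
    {"gripper":-1,"tx":0,"ty":0,"tz":0,"ax":0,"ay":0,"az":0},
  ],
  grip_force=30,
)

```text
time: 23.25
eef_pos: [0.5463, 0.1295, 0.1086]
ee_rot: [-2.578, 0.48, -0.138]
wrist_force: [7.0, -1.5, 5.3]
opening: 0.0398
grip_force: 29.9
```

```bash
python3 tt.py 0 7.3 0
```

```text
tube plate [ 0.8 10.6  1. ] F plate [ 3.6 -7.1  4.1] T [ 0.24 -0.89 -0.79] t 23.25 open 0.0398
turn [-0.0003  0.007   0.0048] shift [ 0.0031 -0.0014 -0.0013] q [-0.17  0.52  1.84  0.74  0.82  1.24]
```

carry_out(
  series=[
    {"gripper":0.4,"tx":0,"ty":0,"tz":0,"ax":0,"ay":0,"az":0},
    {"gripper":0.4,"tx":0,"ty":0,"tz":0,"ax":0,"ay":0,"az":0},
    {"gripper":0.4,"tx":0,"ty":0,"tz":0,"ax":0,"ay":0,"az":0},
    {"gripper":0.4,"tx":0,"ty":0,"tz":0,"ax":0,"ay":0,"az":0},
    {"gripper":0.4,"tx":-0.0018,"ty":-0.0047,"tz":0.0087,"ax":0,"ay":0,"az":0},
    {"gripper":0.4,"tx":-0.0054,"ty":-0.014,"tz":0.026,"ax":0,"ay":0,"az":0},
    {"gripper":0.4,"tx":-0.0054,"ty":-0.014,"tz":0.026,"ax":0,"ay":0,"az":0},
    {"gripper":0.4,"tx":0.01,"ty":-0.03,"tz":0.03,"ax":0,"ay":0,"az":0},
    {"gripper":0.4,"tx":0.01,"ty":-0.05,"tz":0.02,"ax":0,"ay":0,"az":0},
    {"gripper":0.4,"tx":0.01,"ty":-0.05,"tz":0.01,"ax":0,"ay":0,"az":0},
  ],
  grip_force=30,
)

```text
time: 24.5
eef_pos: [0.5603, -0.0341, 0.2297]
ee_rot: [-2.58, 0.476, -0.131]
wrist_force: [1.1, -0.2, 0.2]
opening: 0.0642
grip_force: 0.0
```

```bash
python3 tt.py 0 7.3 0; python3 look.py placed
```

```text
tube plate [-66.7 -60.9 179.8] F plate [ 0.2 -1.1  0. ] T [-0.26  0.15 -0.  ] t 24.5 open 0.0642
turn [0.0008 0.0022 0.0003] shift [-0.0109  0.1623 -0.1224] q [-0.47  0.42  1.59  0.55  1.24  1.26]
tip est in plate mm [-69.4 -64.  130.3] force plate [0.9 0.1 0.6] zdev [-0.001 -0.007 -1.   ] proj tip [[280.1 201.4]] [[281.  199.1]] hole [[327.3 182.4]] [[226.9 233.6]] 24.6
```

View pics/placed.png

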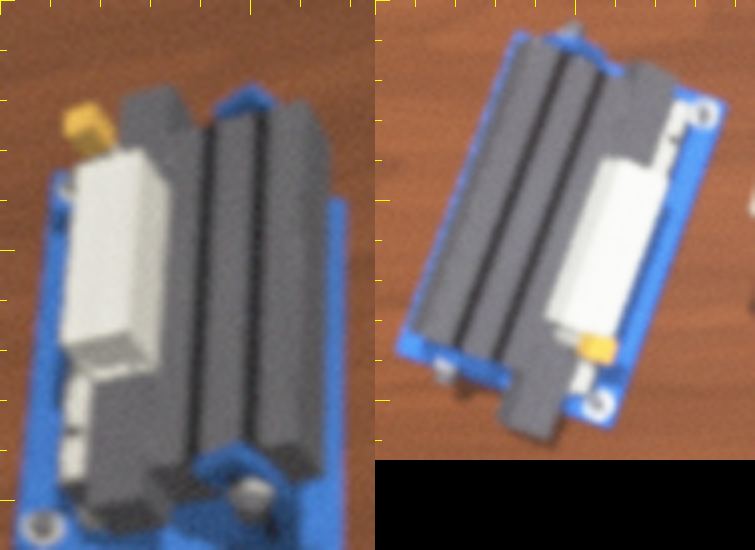

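The tube lies flat along the ledge and butts against the pin, the pin is still home, and the arm is clear of everything.

```bash
python3 -c "
from cell import ctrl
print(ctrl.sign_off())"
```

```text
the job is handed in; nothing more can be done
None
```

The job is handed in: the pin bottomed at about 26 mm in the bar's hole, and the tube lies flat along the ledge, pushed against the pin until the force rose (any gap left after release should be under about half a millimetre). It took about 25 s, with no wrist force reading above about 30 N, and the arm kept clear of the spray can, bin and try square.

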